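# Take the seeded bread stick out of the glass case

## Task

A customer wants the dark seeded bread stick from the low glass case: slide the case's glass lid, the one with the wooden pull, fully open, then tilt the seeded stick and draw it end first out through the opening, without banging it or yourself against the fixed glass pane. Leave the plain stick in its place and the other things on the counter undisturbed. Finish while still holding the stick, still and touching nothing else, up above the case with even its lowest end a hand's breadth (about 10 cm) over the glass.

Things in the scene. Friction and masses are not known exactly. Their poses are not given: they have to be found in the camera images.
- case: Fixed low glass display case, white base, aluminium top frame, 298 x 548 x 138 mm. Origin: centre of its underside, on the counter; x across its depth, away from the robot at yaw 0; y along its length, to the robot's left. Inside 270 (x) by 520 mm (y); inner floor 40 mm above the counter; top frame at 130 mm, lid guides along both long sides to 138 mm. Fixed pane over y below 0, opening over y above 0.
- opening (a point): Centre of the opening in the case's top, level with the frame's top, 130 mm above the counter. With the lid fully open the opening runs in the case's frame from y = 15 mm (edge of the lid) to 260 mm (wall) and over x = -135 to 135 mm, so it is shorter than the stick.
- pane: The fixed glass pane over the right half of the case (y = -260 to 0 mm in the case's frame, which is also its own frame), with an aluminium strip along its free edge. Underside of the strip 122 mm above the counter (82 mm above the case's floor), top 130 mm.
- lid (a joint): Travel of the sliding glass lid in m: 0 closed, 0.255 fully open at its stop, growing as it slides along the case's -y over the fixed pane. Starts closed or up to 0.05 open. About 1.5 N of friction; stays where it is left. The lid is 284 x 268 mm, its glass 132 to 137 mm above the counter.
- lid_pull (a point): Centre of the lid's pull: a dark wooden bar 112 mm long (along the case's x), 14 mm wide (along y) and 14 mm high, on two posts 90 mm apart, its centre 166 mm above the counter and 29 mm above the lid's glass. In the case's frame it lies at x = 0, y = 41 mm with the lid closed and y = -214 mm fully open.
- stick_seeded_mid (a point): Centre (half-way up) of the dark brown stick with pale seeds: a firm thin loaf 330 x 42 x 36 mm high, about 150 g, tapering over the last 40 mm at each end. It lies on the case's floor, its x axis within 3 degrees of the case's y, its middle within 30 mm of the case's middle (so half under the pane), in the nearer or farther of two rows 55 mm either side of the middle line; the plain stick has the other row.
- stick_seeded_end_a (a point): Tip of one end of the seeded stick (165 mm along its x axis from the centre, half-way up).
- stick_seeded_end_b (a point): Tip of the other end of the seeded stick (165 mm along its -x axis from the centre, half-way up).
- stick_seeded: The same seeded stick as a body; origin at the middle of its underside.
- stick_plain_mid (a point): Centre of the plain golden stick with pale slashes, of the same size, lying beside the seeded one. It stays.
- stick_plain: The same plain stick as a body; origin at the middle of its underside.
- tongs: Steel bread tongs lying on the counter to the right, 230 x 75 x 12 mm. Origin: underside, half-way along. Not to be moved. (Not tracked: on the left, beyond y = 0.45 m, stands a wicker basket of bread up to 110 mm high; on the far right a shop scale, 95 mm high.)
- price_stand: Small black price board on a wooden foot, 90 mm wide, 60 mm high, beyond the case. Not to be moved.
- biscuit_jar: Glass biscuit jar with a wooden lid, 96 mm across, 150 mm high, beyond the case to the left. Not to be moved.
- coffee_cup: White mug, 80 mm across, 85 mm high, beyond the case. Not to be moved.

How it is judged:
By the outcome, as a careful person would: the job done as asked, in the order asked, and still so for the second after the job is handed in, while the arm keeps its last pose, push and grip.
It also fails if it takes over 54 s, if anything falls off the work surface, if the arm or the gripper's body presses on something with over 40 N, if the wrist force passes 120 N, or if a joint passes its speed limit or range.

## Robot

A 6-joint arm with a two-finger parallel gripper is mounted at the origin on the work surface. World frame = base frame: x ahead of the robot, y to its left, z up, the work surface at z = 0. Lengths are in mm, angles in rad, forces in N, time in s.
With the tool pointing down it reaches from about 275 to 1000 mm from the base axis. Payload 8.4 kg.
Tool frame: the origin (TCP) lies at the very end of the fingers, on their centre line; the grasp point (between the pads) lies r.hold_point_z behind it (r.hold_point_z is the distance from the TCP to the grasp point, in mm); x points along the fingers, z is the direction in which the jaws open and shut, and the axes are right-handed (so a half turn about x gives the same grasp; the last joint's range is limited). The gripper opens to 85 mm and grips with 20 to 120 N. Pads are 22 mm wide; open, the fingers measure 114 mm over their backs; the gripper's body (76 mm by 85 mm) begins 54 mm behind the grasp point. The pads swing forward as they close: fully open they stand 13 mm farther back than shut.
Start: joints at [-1.138, 0.353, 1.633, -0, 1.155, -0.002], TCP at [263.267, -566.849, 231.281] pointing down, gripper open.
Joint ranges: [-2.63, 2.63], [-0.92, 2.1], [0.06, 2.66], [-1.3, 4.44], [0, 2.69], [-3.02, 3.02]. Speed limits (rad/s): [2.22, 2.22, 2.79, 3.14, 3.14, 3.14].

## Interface

Orientations are given as [roll, pitch, yaw] about the fixed x, y, z axes, in that order (R = Rz(yaw) Ry(pitch) Rx(roll)).
In Python, from rig import r gives the robot as it stands.
- The arm moves only by the tool jog_arm, never from a script. Its argument "series" is a list of rows, each a list of 7 numbers: the turn, a rotation vector about the tool's x, y, z in degrees, then the shift along the tool's x, y, z in cm, then the opening, from 0 (shut) to 1 (fully open). In form: [[wx, wy, wz, tx, ty, tz, fingers], ...]. A call has 1 to 20 rows; each row shifts and turns the commanded pose from where the row before left it, along the tool's axes as they then stand; what a row does not reach is not made up. A row lasts 1/10 s, in which the tool goes at most 50 mm and 8.59 degrees, less where a joint would pass 70% of its speed; a pose out of reach is approached as far as the arm can. A call with a gripper value outside its range is refused whole. The fingers move at their own pace and stop on an object; "force" is the grip in N (left out, the last holds). Time passes only in rows, so rows that do not move let the fingers close. It gives the time, the measured TCP pose, the force and the opening at its end, in the units of the state.
- r.sense(): the state, without advancing time (a new reading comes with each control period).
- r.grab_frame(name): name is "scene" or "top"; returns (picture, depth): 400x640x3 uint8, red, green, blue; 400x640 float32, mm along the optical axis (not along the pixel's ray), 0 where there is no reading.
- r.get_calibration(name): a dict with "mtx" (3x3 intrinsics, pixels), "position" and "rotation" of the camera in the world. Camera axes: x right, y down, z forward; pixel columns grow to the right and rows downward; lengths in mm; the calibration is good to about 2 mm. A picture is of the moment at which its call begins. get_calibration takes no time and is no camera call.
- r.sign_off(): hands the job in, once; it reports no verdict.
The state is a dict: "clock": time; "qpos": joint angles; "qvel": joint speeds; "joint_efforts": joint torques, N m; "eef_pos": TCP position; "tcp_rot": TCP orientation; "contact_force": force on the tool from outside, world axes, zero at the start; "wrist_torque": the same for the moment, N m; "opening": opening from 0.0 (shut) to 1.0 (fully open).
Only numpy, scipy, OpenCV 4.12 (cv2) and the standard library are available. Lean on these libraries where they do the work, as an engineer would, in place of code of your own. Each camera call takes 0.05 s, during which the arm holds its last target.

## Working session

There is one attempt and no reset: what is moved stays moved. The work goes in short steps, Python scripts to look and compute and a tool call to move; the robot and the scene stay as the last step left them, time stands still between calls to the robot, and variables do not carry over. Pictures are saved under pics/ and viewed, and the job is handed in when it is done.

Besides the shell and the picture viewer there is one more tool, called after "Call:" as name([rows], argument=value, ...), one row to a line, values as JSON. jog_arm: Moves the arm, as the interface text tells. Its arguments: {"type":"object","properties":{"series":{"type":"array"},"force":{"type":"number"}},"required":["series"]}

```bash
ls; mkdir -p pics; python3 - <<'E'
from rig import r
import cv2,numpy as np
print(r.sense(), r.hold_point_z)
for n in("scene","top"):
    p,d=r.grab_frame(n); cv2.imwrite(f"pics/{n}0.png",p[:,:,::-1]); np.savez(f"pics/{n}0.npz",p=p,d=d)
    c=r.get_calibration(n); print(n,c)
E
```

```text
pics
{'clock': 0.0, 'qpos': array([-1.13837133e+00,  3.53678365e-01,  1.63415331e+00,  2.14942531e-05,
        1.15515859e+00, -2.36960487e-03]), 'qvel': array([ 0.00127832, -0.00211582,  0.00048093, -0.00051151,  0.00062755,
        0.00058638]), 'joint_efforts': array([-3.15500140e-03, -6.05263853e+01, -3.42068660e+01, -4.42666478e-04,
        9.35332733e-03, -8.32674004e-06]), 'eef_pos': array([ 263.0892199 , -566.40543652,  230.53458875]), 'tcp_rot': array([3.12516283, 1.56939857, 1.98915241]), 'contact_force': array([ 0.04577254, -0.72434941,  0.68538749]), 'wrist_torque': array([0.01403782, 0.05045865, 0.00394682]), 'opening': 0.9983517571099526} 18.700000000000003
scene {'mtx': array([[446.93716294,   0.        , 321.16334028],
       [  0.        , 446.93716294, 194.97978702],
       [  0.        ,   0.        ,   1.        ]]), 'position': array([1163.04357277, -651.33092654,  865.20621828]), 'rotation': array([-2.33310126,  0.01468968,  0.77323739])}
top {'mtx': array([[433.60009125,   0.        , 320.89029096],
       [  0.        , 433.60009125, 192.70446618],
       [  0.        ,   0.        ,   1.        ]]), 'position': array([ 431.50513727, -116.50733909, 1201.66084633]), 'rotation': array([-2.97165041,  0.00697447, -1.58443561])}
```

View pics/scene0.png

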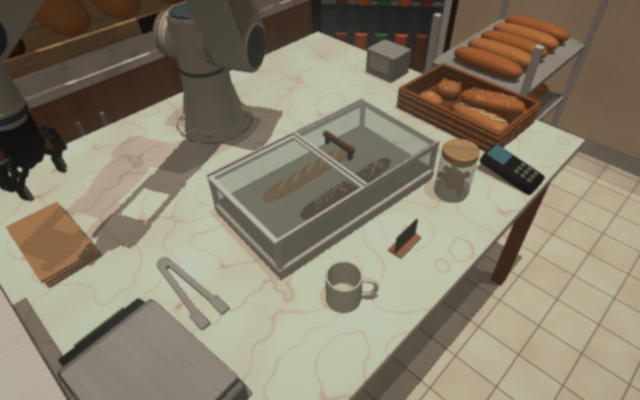

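View pics/top0.png

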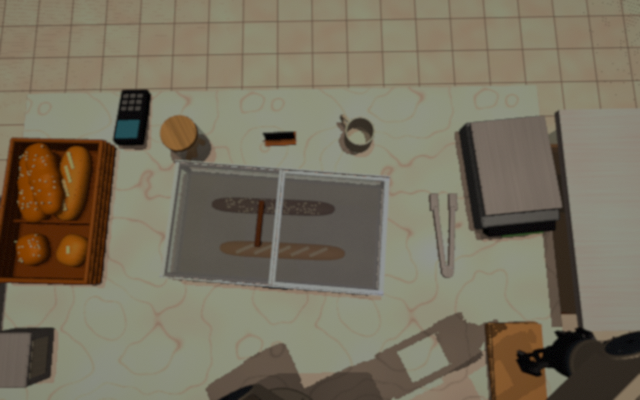

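The seeded stick is in the far row, spanning about px (212,204) to (335,208) in the top view. The plain stick is at about (220,248) to (345,253), the pull is near (261,222), and the strip near x=277.

```bash
cat > h.py <<'E'
import numpy as np,cv2
from scipy.spatial.transform import Rotation as R
from rig import r
def cal(n):
    c=r.get_calibration(n); return c['mtx'],np.array(c['position']),R.from_euler('xyz',c['rotation']).as_matrix()
def ray(n,u,v,z):
    K,p,M=cal(n); d=M@np.linalg.inv(K)@np.array([u,v,1.]); return p+d*(z-p[2])/d[2]
def proj(n,X):
    K,p,M=cal(n); q=K@(M.T@(np.array(X,float)-p)); return q[:2]/q[2]
E
python3 - <<'E'
import cv2
p=cv2.imread('pics/top0.png')[140:310,150:400]
p=cv2.resize(p,None,fx=3.2,fy=3.2,interpolation=cv2.INTER_CUBIC);p=cv2.convertScaleAbs(p,alpha=1.7)
cv2.imwrite('pics/topz.png',p)
p=cv2.imread('pics/scene0.png')[90:280,200:450]
p=cv2.resize(p,None,fx=3.,fy=3.,interpolation=cv2.INTER_CUBIC);p=cv2.convertScaleAbs(p,alpha=1.7)
cv2.imwrite('pics/scenez.png',p)
E
```

```text
(no output)
```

View pics/topz.png

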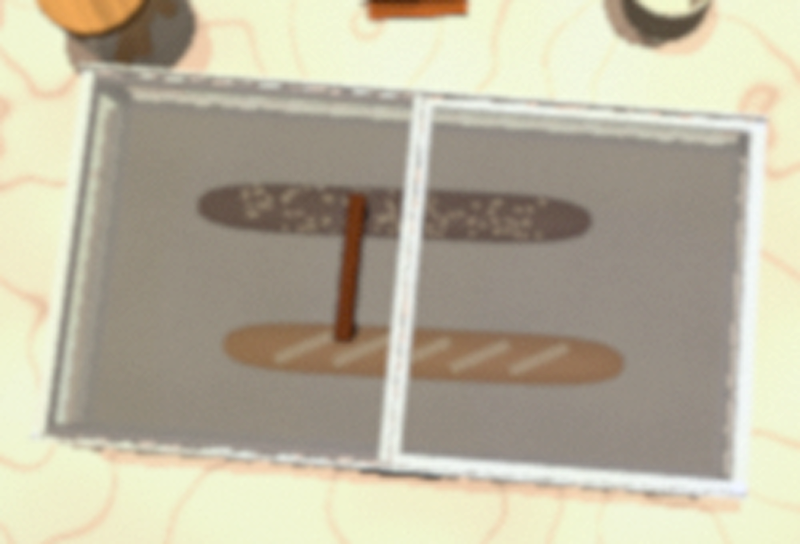

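View pics/scenez.png

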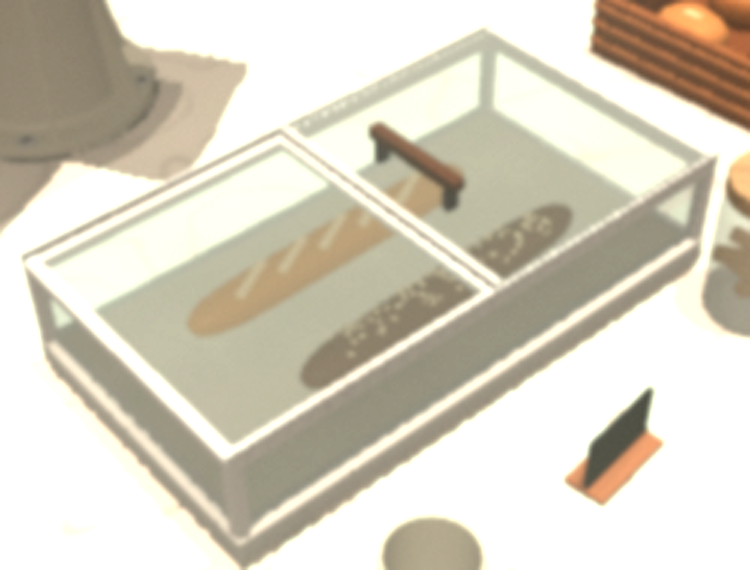

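```bash
python3 - <<'E'
from h import *
def t(u,v,z): return ray('top',150+(u+.5)/3.2-.5,140+(v+.5)/3.2-.5,z)
def s(u,v,z): return ray('scene',200+(u+.5)/3-.5,90+(v+.5)/3-.5,z)
np.set_printoptions(precision=1,suppress=True)
C=[t(88,66,138),t(766,118,135),t(744,495,135),t(42,436,138)]
for c in C: print('corner',c)
c=np.mean(C,0);print('centre',c)
print('sides',[np.linalg.norm(C[i]-C[(i+1)%4]) for i in range(4)])
for a,b in((1,0),(2,3)):
    d=C[b]-C[a]; print('yaw deg',np.degrees(np.arctan2(-d[0],d[1])))
for a,b in((3,0),(2,1)):
    d=C[b]-C[a]; print('yawx deg',np.degrees(np.arctan2(d[1],d[0])))
print('scene corners'); S=[s(714,158,138),s(230,455,135),s(28,258,135),s(484,30,138)]
for c in S: print(c)
print(np.mean(S,0))
print('pull top',t(357,195,173),t(344,340,173),'scene',s(378,127,173),s(458,183,173))
p=np.load('pics/top0.npz')['p']
hsv=cv2.cvtColor(p,cv2.COLOR_RGB2HSV)
print('strip',t(424,97,132),t(390,463,132))
print('seeded top', t(198,205,58),t(592,221,58),'plain',t(223,345,58),t(625,362,58))
print('seeded scene', s(572,212,58),s(303,380,58))
print('jar',ray('top',179,132,150),'price',ray('top',280,137,40),'cup',ray('top',357,133,85),'tongs',ray('top',445,235,6), ray('top',432,195,6))
print('basket edge',ray('top',116,142,110),ray('top',104,283,110))
E
```

```text
corner [702.6 250.5 138. ]
corner [ 653.3 -283.1  135. ]
corner [ 365.3 -255.   135. ]
corner [415.9 273.1 138. ]
centre [534.3  -3.6 136.5]
sides [np.float64(535.9103510580993), np.float64(289.36609819011676), np.float64(530.58933321265), np.float64(287.65565220418273)]
yaw deg -5.28626420696739
yaw deg -5.473501824188107
yawx deg -4.503962073592834
yawx deg -5.56277443927845
scene corners
[707.2 246.  138. ]
[ 651.8 -280.1  135. ]
[ 369.4 -253.8  135. ]
[419.2 268.1 138. ]
[536.9  -4.9 136.5]
pull top [591.   31.8 173. ] [483.   40.4 173. ] scene [490.4  40.3 173. ] [594.   28.7 173. ]
strip [674.9 -14.5 132. ] [392.2  10.8 132. ]
seeded top [602.4 181.1  58. ] [ 584.1 -147.2   58. ] plain [486.  157.2  58. ] [ 467.7 -171.9   58. ]
seeded scene [607.2 182.2  58. ] [ 580.8 -144.9   58. ]
jar [773.  244.8 150. ] price [789.8   0.5  40. ] cup [ 783.8 -210.1   85. ] tongs [ 513.9 -450.2    6. ] [ 625.7 -420.9    6. ]
basket edge [761.4 422.6 110. ] [400.2 428.4 110. ]
```

```bash
cat >> h.py <<'E'
def pose():
    s=r.sense(); return np.array(s['eef_pos']),R.from_euler('xyz',s['tcp_rot']).as_matrix(),s
yaw=np.radians(-5.3); cx=np.array([np.cos(yaw),np.sin(yaw),0]); cy=np.array([-np.sin(yaw),np.cos(yaw),0]); co=np.array([536,-4,0.])
def case(P): P=np.array(P)-co; return np.array([P@cx,P@cy,P[2]])
def world(x,y,z): return co+x*cx+y*cy+np.array([0,0,z])
def target(zdir,xdir=(0,0,-1)):
    x=np.array(xdir,float);x/=np.linalg.norm(x); z=np.array(zdir,float); z-=x*(z@x); z/=np.linalg.norm(z)
    return np.column_stack([x,np.cross(z,x),z])
def delta(Tpos,TR):
    p,M,s=pose(); rv=np.degrees(R.from_matrix(M.T@TR).as_rotvec())
    return rv, M.T@(np.array(Tpos)-p)/10, TR.T@(np.array(Tpos)-p)/10
E
python3 - <<'E'
from h import *
np.set_printoptions(precision=2,suppress=True)
p,M,s=pose();print(M)
print('pull case',case([538,35.5,166]))
w=world(0,85,250);print(w)
for sg in(1,-1): print(sg,delta(w,target(sg*cx)))
print(case([593.5,17.5,0]),case([604.5,181.5,0]),case([582.5,-146,0]))
E
```

```text
[[-0.    0.91  0.42]
 [ 0.    0.42 -0.91]
 [-1.   -0.   -0.  ]]
pull case [ -1.66  39.52 166.  ]
[543.85  80.64 250.  ]
1 (array([-59.79,  -0.06,  -0.04]), array([ -1.88,  52.72, -46.87]), array([-1.93, 67.03, 21.98]))
-1 (array([120.21,  -0.04,   0.08]), array([ -1.88,  52.72, -46.87]), array([ -1.93, -67.03, -21.98]))
[55.27 26.72  0.  ] [ 51.07 191.03   0.  ] [  59.42 -137.1     0.  ]
```

Call:
jog_arm([
  [-7.5, 0, 0, 0, 0, 0, 0],
  [-7.5, 0, 0, 0, 0, 0, 0],
  [-7.5, 0, 0, 0, 0, 0, 0],
  [-7.5, 0, 0, 0, 0, 0, 0],
  [-7.5, 0, 0, 0, 0, 0, 0],
  [-7.5, 0, 0, 0, 0, 0, 0],
  [-7.5, 0, 0, 0, 0, 0, 0],
  [-7.5, 0, 0, 0, 0, 0, 0],
], force=60)

```text
clock: 0.9
eef_pos: [263.1, -566.6, 230.8]
tcp_rot: [2.122, 1.57, 2.039]
contact_force: [-0.3, 0.3, -0.3]
opening: 0.002
```

Call:
jog_arm([
  [0, 0, 0, 0, 3.5, 1.1, 0],
  [0, 0, 0, 0, 3.5, 1.1, 0],
  [0, 0, 0, 0, 3.5, 1.1, 0],
  [0, 0, 0, 0, 3.5, 1.1, 0],
  [0, 0, 0, 0, 3.5, 1.1, 0],
  [0, 0, 0, 0, 3.5, 1.1, 0],
  [0, 0, 0, 0, 3.5, 1.1, 0],
  [0, 0, 0, 0, 3.5, 1.1, 0],
  [0, 0, 0, 0, 3.5, 1.1, 0],
  [0, 0, 0, 0, 3.5, 1.1, 0],
  [0, 0, 0, 0, 3.5, 1.1, 0],
  [0, 0, 0, 0, 3.5, 1.1, 0],
  [0, 0, 0, 0, 3.5, 1.1, 0],
  [0, 0, 0, 0, 3.5, 1.1, 0],
  [0, 0, 0, 0, 3.5, 1.1, 0],
  [0, 0, 0, 0, 3.5, 1.1, 0],
  [0, 0, 0, 0, 3.5, 1.1, 0],
  [0, 0, 0, 0, 3.5, 1.1, 0],
  [0, 0, 0, 0, 3.5, 1.1, 0],
  [0, 0, 0, 0, 0.5, 1.1, 0],
])

```text
clock: 2.9
eef_pos: [542.3, 84.1, 231.0]
tcp_rot: [1.884, 1.57, 1.798]
contact_force: [0.5, -0.3, 0.3]
opening: -0.001
```

```bash
python3 - <<'E'
from h import *
np.set_printoptions(precision=2,suppress=True)
p,M,s=pose();print(s['clock'],case(p),s['opening'],s['contact_force'],s['qpos'])
print(delta(world(-1.5,85,153),target(cx)))
img,d=r.grab_frame('scene'); cv2.imwrite('pics/s1.png',img[:,:,::-1])
E
```

```text
2.9 [ -1.89  88.35 231.03] -0.0009505768344799089 [ 0.53 -0.34  0.31] [0.15 0.24 1.8  0.   1.11 0.24]
(array([ 0.36, -0.02, -0.05]), array([ 7.8 , -0.34,  0.04]), array([ 7.8 , -0.33,  0.04]))
```

View pics/s1.png

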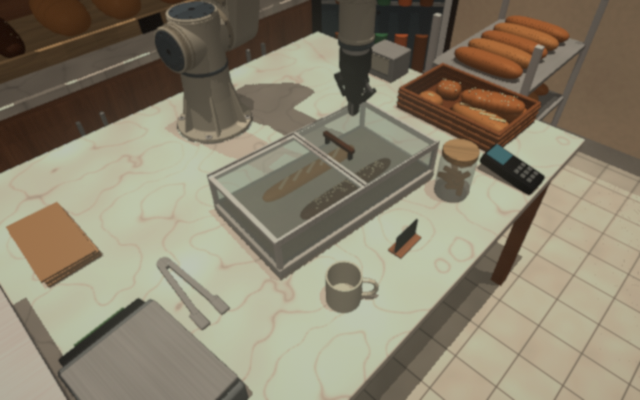

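The shut fingers are at about (355,108), to the left of the pull at (338,145). I'll lower them and push.

Call:
jog_arm([
  [0, 0, 0, 2.6, 0, 0, 0],
  [0, 0, 0, 2.6, 0, 0, 0],
  [0, 0, 0, 2.6, 0, 0, 0],
  [0, 0, 0, 0, 0, 0, 0],
  [0, 0, 0, 0, -1, 0, 0],
  [0, 0, 0, 0, -1, 0, 0],
  [0, 0, 0, 0, -0.5, 0, 0],
  [0, 0, 0, 0, -0.5, 0, 0],
  [0, 0, 0, 0, -0.5, 0, 0],
  [0, 0, 0, 0, -0.5, 0, 0],
  [0, 0, 0, 0, -1, 0, 0],
])

```text
clock: 4.05
eef_pos: [537.6, 31.2, 153.6]
tcp_rot: [0.553, 1.57, 0.465]
contact_force: [-0.2, 2.2, 0.0]
opening: -0.0
```

```bash
python3 - <<'E'
from h import *
np.set_printoptions(precision=2,suppress=True)
p,M,s=pose();print(s['clock'],case(p),s['contact_force'])
img,d=r.grab_frame('scene'); cv2.imwrite('pics/s2.png',cv2.resize(img[60:260,200:450,::-1],None,fx=3,fy=3))
E
```

```text
4.05 [ -1.64  35.18 153.57] [-0.18  2.17  0.02]
```

View pics/s2.png

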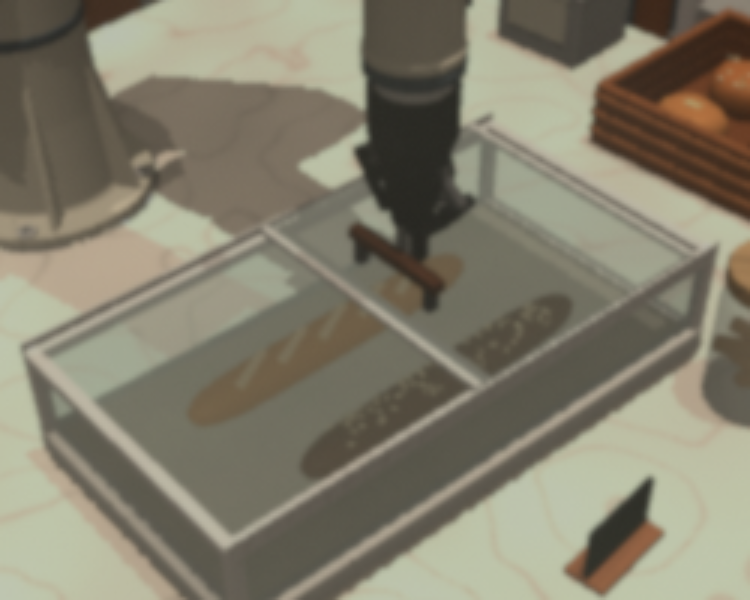

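The fingertips are against the centre of the bar, which has started moving, with 2 N of contact. I'll keep pushing.

Call:
jog_arm([
  [0, 0, 0, 0, -1.5, 0, 0],
  [0, 0, 0, 0, -1.5, 0, 0],
  [0, 0, 0, 0, -1.5, 0, 0],
  [0, 0, 0, 0, -1.5, 0, 0],
  [0, 0, 0, 0, -1.5, 0, 0],
  [0, 0, 0, 0, -1.5, 0, 0],
  [0, 0, 0, 0, -1.5, 0, 0],
  [0, 0, 0, 0, -1.5, 0, 0],
  [0, 0, 0, 0, -1.5, 0, 0],
  [0, 0, 0, 0, -1.5, 0, 0],
  [0, 0, 0, 0, -1.5, 0, 0],
  [0, 0, 0, 0, -1.5, 0, 0],
  [0, 0, 0, 0, -1.5, 0, 0],
  [0, 0, 0, 0, -1, 0, 0],
  [0, 0, 0, 0, -0.5, 0, 0],
  [0, 0, 0, 0, -0.5, 0, 0],
  [0, 0, 0, 0, 0, 0, 0],
])

```text
clock: 5.8
eef_pos: [518.6, -183.5, 153.4]
tcp_rot: [-0.616, 1.57, -0.705]
contact_force: [0.7, -0.8, 0.1]
opening: -0.0
```

```bash
python3 - <<'E'
from h import *
np.set_printoptions(precision=2,suppress=True)
p,M,s=pose();print(s['clock'],case(p),s['contact_force'])
img,d=r.grab_frame('scene'); cv2.imwrite('pics/s3.png',cv2.resize(img[60:260,200:450,::-1],None,fx=3,fy=3))
E
```

```text
5.8 [  -0.73 -180.36  153.42] [ 0.71 -0.77  0.13]
```

View pics/s3.png

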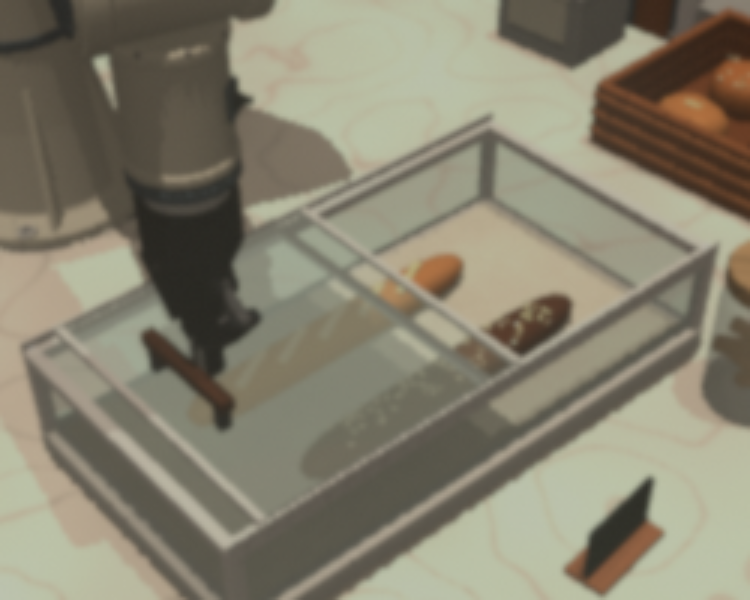

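The lid is nearly open, with its edge strip still about 2 cm short of the pane's far end. I'll push gently to the stop.

Call:
jog_arm([
  [0, 0, 0, 0, -0.5, 0, 0],
  [0, 0, 0, 0, -0.5, 0, 0],
  [0, 0, 0, 0, -0.4, 0, 0],
  [0, 0, 0, 0, -0.3, 0, 0],
  [0, 0, 0, 0, 0, 0, 0],
])

```text
clock: 6.35
eef_pos: [517.2, -196.7, 153.4]
tcp_rot: [1.589, 1.565, 1.498]
contact_force: [4.5, 21.1, 4.9]
opening: -0.003
```

Call:
jog_arm([
  [0, 0, 0, 0, -0.2, 0, 0],
  [0, 0, 0, 0, -0.2, 0, 0],
  [0, 0, 0, 0, 0, 0, 0],
])

```text
clock: 6.65
eef_pos: [517.1, -196.9, 153.4]
tcp_rot: [1.627, 1.558, 1.535]
contact_force: [7.4, 41.7, 9.3]
opening: 0.003
```

```bash
python3 - <<'E'
from h import *
np.set_printoptions(precision=2,suppress=True)
p,M,s=pose();print(s['clock'],case(p),s['contact_force'])
E
```

```text
6.65 [  -0.96 -193.8   153.4 ] [ 7.4  41.69  9.32]
```

It's at the stop: force builds with no motion. I'll back off and raise.

Call:
jog_arm([
  [0, 0, 0, 0, 0.5, 0, 0],
  [0, 0, 0, 0, 1.5, 0, 0],
  [0, 0, 0, -2, 1.5, 0, 0],
  [0, 0, 0, -4, 2, 0, 0],
  [0, 0, 0, -4, 3, 0.5, 0.9],
  [0, 0, 0, -2, 4, 0.6, 0.9],
  [0, 0, 0, 0, 4, 0.6, 0.9],
  [0, 0, 0, 0, 4, 0.6, 0.9],
  [0, 0, 0, 0, 4, 0.6, 0.9],
  [0, 0, 0, 0, 4, 0.6, 0.9],
  [0, 0, 0, 0, 4, 0.6, 0.9],
  [0, 0, 0, 0, 0, 0.6, 0.9],
  [0, 0, 0, 0, 0, 0, 0.9],
])

```text
clock: 7.95
eef_pos: [592.4, 116.1, 272.8]
tcp_rot: [-1.414, 1.57, -1.5]
contact_force: [0.7, -0.9, -1.0]
opening: 0.9
```

```bash
python3 - <<'E'
from h import *
np.set_printoptions(precision=2,suppress=True)
p,M,s=pose();print(s['clock'],case(p),s['contact_force'],s['opening'],s['qpos']);print(M)
for n in('scene','top'):
    img,d=r.grab_frame(n); cv2.imwrite(f'pics/{n}4.png',img[:,:,::-1])
img=cv2.imread('pics/top4.png');cv2.imwrite('pics/top4z.png',cv2.resize(img[140:310,150:400],None,fx=3.2,fy=3.2,interpolation=cv2.INTER_CUBIC))
img=cv2.imread('pics/scene4.png');cv2.imwrite('pics/scene4z.png',cv2.resize(img[90:280,200:450],None,fx=3,fy=3,interpolation=cv2.INTER_CUBIC))
E
```

```text
7.95 [ 45.06 124.84 272.77] [ 0.73 -0.9  -1.05] 0.9002447537507069 [ 0.19  0.28  1.64 -0.    1.22  0.28]
[[ 0.    0.09  1.  ]
 [-0.    1.   -0.09]
 [-1.   -0.    0.  ]]
```

View pics/top4z.png

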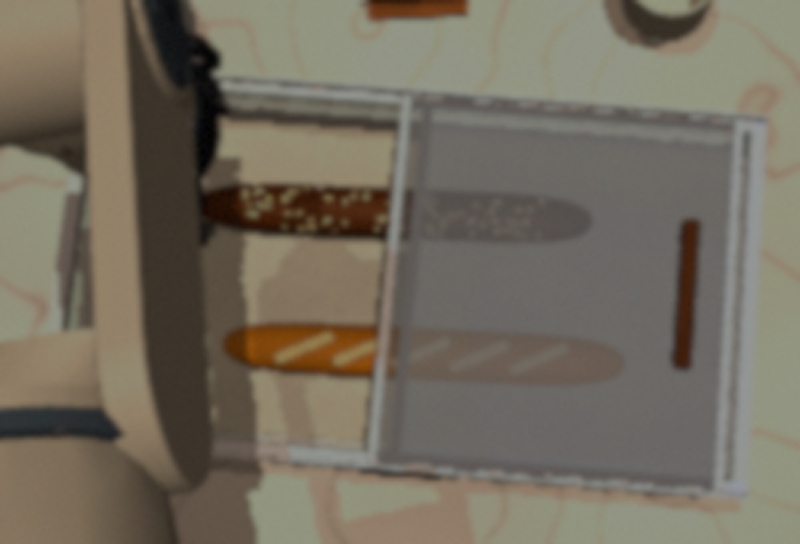

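View pics/scene4z.png

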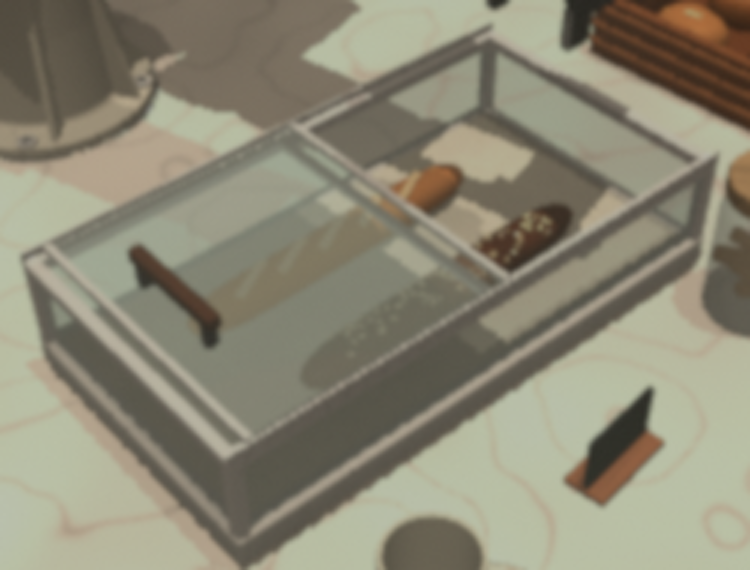

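```bash
cat >> h.py <<'E'
sa=np.array([604.5,181.5,0]);sb=np.array([582.5,-146,0]);sd=(sa-sb)/np.linalg.norm(sa-sb);sn=np.array([sd[1],-sd[0],0])
Z=np.array([0,0,1.])
sb=(sa+sb)/2-165*sd
LEAN=16; S=245; HG=26   # grasp: dist from b along the stick, height above underside
def stickpose(yb,zb,th):
    """TCP pose: b at horizontal shift yb along stick from start, underside z'=zb above floor, tilt th deg"""
    t=np.radians(th); u=np.cos(t)*sd+np.sin(t)*Z; n=-np.sin(t)*sd+np.cos(t)*Z
    G=sb+sd*yb+Z*(40+zb)+S*u+HG*n
    l=np.radians(LEAN); x=-n*np.cos(l)-u*np.sin(l)
    return G+r.hold_point_z*x, target(sn,x)
E
python3 - <<'E'
from h import *
np.set_printoptions(precision=2,suppress=True)
def t(u,v,z): return ray('top',150+(u+.5)/3.2-.5,140+(v+.5)/3.2-.5,z)
print('pull y now',case(t(690,220,173)),case(t(682,368,173)), 'lid edge strip',case(t(404,97,137)),case(t(376,458,137)))
P,M=stickpose(0,0,0); print(P,case(P)); h=P+np.array([0,0,150.])
print(delta(h,M)); print(delta(P,M)); 
E
```

```text
pull y now [  52.02 -209.42  173.  ] [ -57.74 -210.31  173.  ] lid edge strip [136.96  17.52 137.  ] [-141.51   11.77  137.  ]
[598.52  92.43  48.02] [ 53.34 101.79  48.02]
(array([ -1.26,  -0.2 , -15.96]), array([ 7.48, -2.15,  0.87]), array([ 7.79, -0.03,  0.82]))
(array([ -1.26,  -0.2 , -15.96]), array([22.48, -2.14,  0.88]), array([22.21,  4.1 ,  0.82]))
```

Call:
jog_arm([
  [-0.6, 0, -8, 0, 0, 0, 0.9],
  [-0.6, 0, -8, 0, 0, 0, 0.9],
  [0, 0, 0, 2.6, 0, 0.4, 0.9],
  [0, 0, 0, 2.6, 0, 0.4, 0.9],
  [0, 0, 0, 2.6, 0, 0, 0.9],
  [0, 0, 0, 0, 0, 0, 0.9],
])

```text
clock: 8.65
eef_pos: [595.9, 91.0, 195.0]
tcp_rot: [-1.602, 1.289, -1.671]
contact_force: [-0.9, -0.2, 0.7]
opening: 0.901
```

```bash
python3 - <<'E'
from h import *
np.set_printoptions(precision=2,suppress=True)
p,M,s=pose();print(s['clock'],case(p),s['contact_force'],s['opening'],s['qpos'])
print(delta(*stickpose(0,0,0)))
img,d=r.grab_frame('scene');cv2.imwrite('pics/s5.png',cv2.resize(img[40:240,250:500,::-1],None,fx=3,fy=3,interpolation=cv2.INTER_CUBIC))
E
```

```text
8.65 [ 50.88 100.17 195.03] [-0.89 -0.22  0.65] 0.9007962884389075 [ 0.3   0.41  1.66 -0.28  1.19  0.49]
(array([-0.05, -0.53,  0.13]), array([14.08,  4.23,  0.38]), array([14.09,  4.2 ,  0.25]))
```

View pics/s5.png

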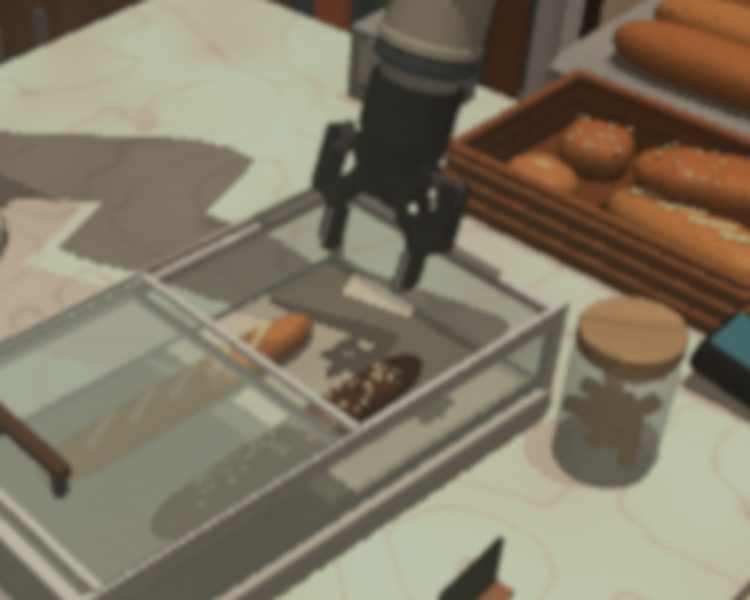

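The open jaws are above the free half of the seeded stick, leaning toward the left end wall, and clear of the frame. I'll descend.

Call:
jog_arm([
  [0, -0.5, 0, 2.8, 0.84, 0.3, 0.9],
  [0, 0, 0, 2.8, 0.84, 0, 0.9],
  [0, 0, 0, 2.8, 0.84, 0, 0.9],
  [0, 0, 0, 1.9, 0.56, 0, 0.9],
  [0, 0, 0, 1.9, 0.56, 0, 0.9],
  [0, 0, 0, 0.9, 0.27, 0, 0.9],
  [0, 0, 0, 0.9, 0.27, 0, 0.9],
  [0, 0, 0, 0, 0, 0, 0.9],
])

```text
clock: 9.5
eef_pos: [602.1, 94.8, 52.0]
tcp_rot: [-1.551, 1.291, -1.618]
contact_force: [0.1, 0.2, -0.3]
opening: 0.898
```

```bash
python3 - <<'E'
from h import *
np.set_printoptions(precision=2,suppress=True)
p,M,s=pose();print(s['clock'],case(p),s['contact_force'],s['opening'],s['qpos'])
print(delta(*stickpose(0,0,0)))
img,d=r.grab_frame('scene');cv2.imwrite('pics/s6.png',cv2.resize(img[60:220,280:480,::-1],None,fx=4,fy=3.7,interpolation=cv2.INTER_CUBIC))
E
```

```text
9.5 [ 56.73 104.44  52.  ] [ 0.12  0.24 -0.32] 0.8981000058307932 [ 0.3   0.59  1.74 -0.33  0.93  0.58]
(array([-0.03,  0.32,  0.01]), array([ 0.45, -0.14, -0.35]), array([ 0.45, -0.14, -0.35]))
```

View pics/s6.png

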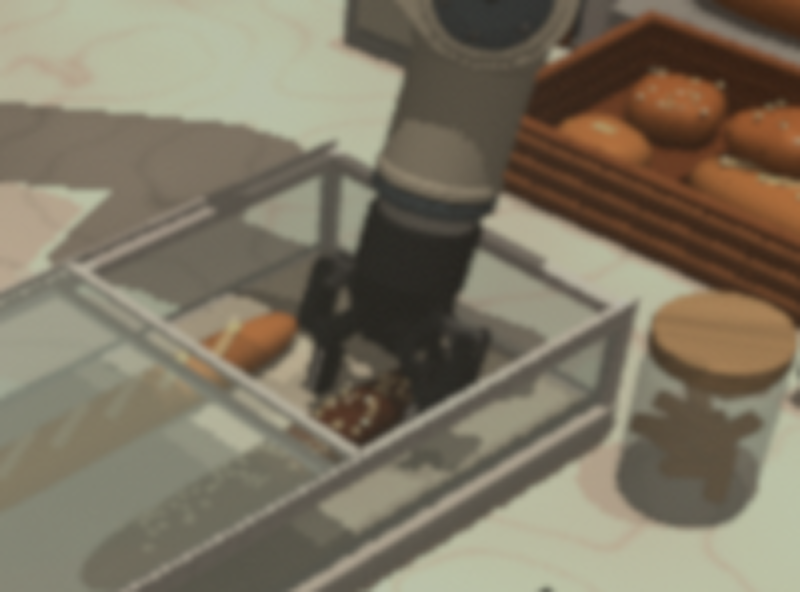

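The jaws straddle the stick and the body is clear of the walls. I'll make a small correction and close.

Call:
jog_arm([
  [0, 0.3, 0, 0.3, -0.1, -0.35, 0.9],
  [0, 0, 0, 0, 0, 0, 0.5],
  [0, 0, 0, 0, 0, 0, 0.3],
  [0, 0, 0, 0, 0, 0, 0.3],
  [0, 0, 0, 0, 0, 0, 0.3],
  [0, 0, 0, 0, 0, 0, 0.3],
  [0, 0, 0, 0, 0, 0, 0.3],
  [0, 0, 0, 0, 0, 0, 0.3],
], force=60)

```text
clock: 10.35
eef_pos: [598.9, 93.6, 50.0]
tcp_rot: [-1.566, 1.292, -1.633]
contact_force: [-0.8, 1.4, 5.6]
opening: 0.458
```

```bash
cat > plan.py <<'E'
from h import *
# waypoints (yb shift, zb, th): check margins
def margins(yb,zb,th):
    t=np.radians(th); y0=-137+yb
    top=lambda y:(zb+(y-y0)*np.tan(t)+36/np.cos(t))
    bot=lambda y: zb+(y-y0)*np.tan(t)
    ya=y0+330*np.cos(t)
    return dict(strip=82-top(0) if y0<0 else None, lid=92-top(15) if y0<15 else None, wall=bot(260)-98 if ya>245 else None, ya=ya)
E
python3 - <<'E'
from plan import *
np.set_printoptions(precision=2,suppress=True)
p,M,s=pose();print(s['clock'],p,s['contact_force'],s['opening']);print(delta(*stickpose(0,0,0)))
for w in [(0,3,0),(0,4,4),(0,4,8),(0,4,12),(20,4,13),(40,4,15),(60,4,18),(80,5,21),(100,6,24),(120,8,27),(140,12,28),(160,18,29),(170,24,30)]:
    print(w,{k:None if v is None else round(v) for k,v in margins(*w).items()})
E
```

```text
10.35 [598.87  93.55  49.98] [-0.79  1.41  5.59] 0.45823806705883857
(array([-0.02,  0.07, -0.02]), array([ 0.22, -0.06, -0.03]), array([ 0.22, -0.06, -0.03]))
(0, 3, 0) {'strip': 43, 'lid': 53, 'wall': None, 'ya': 193}
(0, 4, 4) {'strip': 32, 'lid': 41, 'wall': None, 'ya': 192}
(0, 4, 8) {'strip': 22, 'lid': 30, 'wall': None, 'ya': 190}
(0, 4, 12) {'strip': 12, 'lid': 19, 'wall': None, 'ya': 186}
(20, 4, 13) {'strip': 14, 'lid': 21, 'wall': None, 'ya': 205}
(40, 4, 15) {'strip': 15, 'lid': 21, 'wall': None, 'ya': 222}
(60, 4, 18) {'strip': 15, 'lid': 20, 'wall': None, 'ya': 237}
(80, 5, 21) {'strip': 17, 'lid': 21, 'wall': 29, 'ya': 251}
(100, 6, 24) {'strip': 20, 'lid': 23, 'wall': 40, 'ya': 264}
(120, 8, 27) {'strip': 25, 'lid': 27, 'wall': 51, 'ya': 277}
(140, 12, 28) {'strip': None, 'lid': 33, 'wall': 51, 'ya': 294}
(160, 18, 29) {'strip': None, 'lid': None, 'wall': 51, 'ya': 312}
(170, 24, 30) {'strip': None, 'lid': None, 'wall': 57, 'ya': 319}
```

```bash
python3 - <<'E'
from plan import *
W=[(0,0,0),(0,4,0),(0,4,2),(0,4,4),(0,4,6),(0,4,8),(0,4,10),(0,4,12),(10,4,12.5),(20,4,13),(30,4,14),(40,4,15),(50,4,16.5),(60,4,18),(70,5,19.5),(80,5,21),(90,6,22.5),(100,6,24),(110,7,25.5),(120,8,27),(130,10,28),(140,14,29),(150,18,30),(160,23,30),(170,30,30),(175,40,30)]
for a,b in zip(W,W[1:]):
    P0,M0=stickpose(*a);P1,M1=stickpose(*b)
    print(b,np.round(np.degrees(R.from_matrix(M0.T@M1).as_rotvec()),2),np.round(M0.T@(P1-P0)/10,2))
E
```

```text
(0, 4, 0) [0. 0. 0.] [-0.38 -0.11 -0.  ]
(0, 4, 2) [-0. -0.  2.] [-0.79 -0.27  0.  ]
(0, 4, 4) [-0. -0.  2.] [-0.79 -0.27 -0.  ]
(0, 4, 6) [ 0. -0.  2.] [-0.79 -0.27 -0.  ]
(0, 4, 8) [0. 0. 2.] [-0.79 -0.27 -0.  ]
(0, 4, 10) [-0.  0.  2.] [-0.79 -0.27  0.  ]
(0, 4, 12) [ 0. -0.  2.] [-0.79 -0.27 -0.  ]
(10, 4, 12.5) [-0.   0.   0.5] [-0.27  0.93 -0.  ]
(20, 4, 13) [ 0.  -0.   0.5] [-0.26  0.93  0.  ]
(30, 4, 14) [0. 0. 1.] [-0.45  0.87  0.  ]
(40, 4, 15) [-0. -0.  1.] [-0.43  0.87  0.  ]
(50, 4, 16.5) [-0.   0.   1.5] [-0.61  0.8  -0.  ]
(60, 4, 18) [ 0.  -0.   1.5] [-0.59  0.8  -0.  ]
(70, 5, 19.5) [-0.  -0.   1.5] [-0.66  0.8   0.  ]
(80, 5, 21) [ 0.  -0.   1.5] [-0.53  0.8   0.  ]
(90, 6, 22.5) [-0.  -0.   1.5] [-0.61  0.8  -0.  ]
(100, 6, 24) [ 0.  -0.   1.5] [-0.48  0.79  0.  ]
(110, 7, 25.5) [-0.   0.   1.5] [-0.56  0.8   0.  ]
(120, 8, 27) [-0.  -0.   1.5] [-0.53  0.8  -0.  ]
(130, 10, 28) [0. 0. 1.] [-0.4   0.89  0.  ]
(140, 14, 29) [-0.  0.  1.] [-0.58  0.93  0.  ]
(150, 18, 30) [0. 0. 1.] [-0.56  0.93  0.  ]
(160, 23, 30) [0. 0. 0.] [-0.24  1.09 -0.  ]
(170, 30, 30) [0. 0. 0.] [-0.44  1.14 -0.  ]
(175, 40, 30) [0. 0. 0.] [-0.85  0.73 -0.  ]
```

Call:
jog_arm([
  [0, 0, 0, -0.38, -0.11, 0, 0.3],
  [0, 0, 0, 0, 0, 0, 0.3],
  [0, 0, 2, -0.79, -0.27, 0, 0.3],
  [0, 0, 2, -0.79, -0.27, 0, 0.3],
  [0, 0, 2, -0.79, -0.27, 0, 0.3],
  [0, 0, 2, -0.79, -0.27, 0, 0.3],
  [0, 0, 0, 0, 0, 0, 0.3],
])

```text
clock: 11.05
eef_pos: [598.7, 89.2, 87.5]
tcp_rot: [-1.557, 1.432, -1.625]
contact_force: [0.5, -0.1, -1.4]
opening: 0.466
```

```bash
python3 - <<'E'
from plan import *
np.set_printoptions(precision=2,suppress=True)
p,M,s=pose();print(s['clock'],p,s['contact_force'],s['opening'],s['qpos']);print(delta(*stickpose(0,4,8)))
img,d=r.grab_frame('scene');cv2.imwrite('pics/s7.png',cv2.resize(img[80:280,230:480,::-1],None,fx=3,fy=3,interpolation=cv2.INTER_CUBIC))
E
```

```text
11.05 [598.68  89.21  87.48] [ 0.5  -0.08 -1.39] 0.4660493797243599 [ 0.22  0.51  1.76 -0.17  0.91  0.4 ]
(array([-0.09,  0.1 , -0.05]), array([ 0.22,  0.  , -0.04]), array([ 0.22,  0.  , -0.04]))
```

View pics/s7.png

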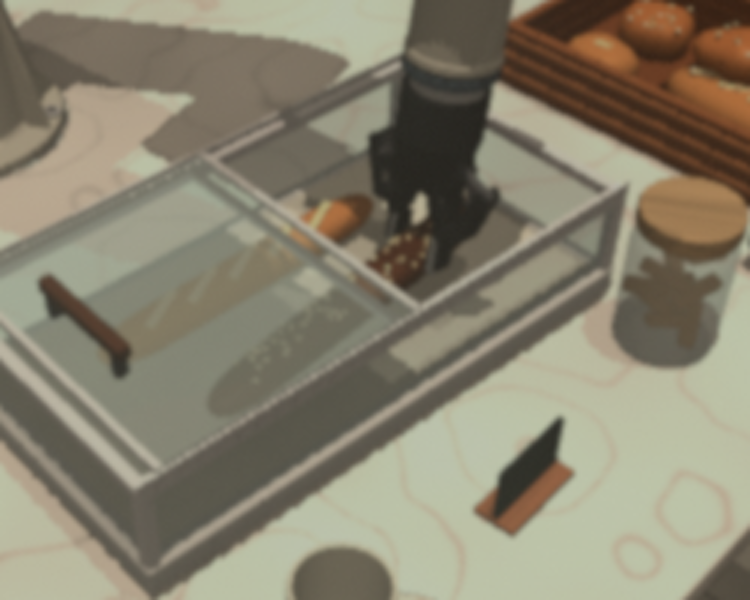

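The stick is held; the force reads about -1.4 N, its full weight. The far end is still near its start, at about px (300,212), and low under the pane. I'll continue the draw.

Call:
jog_arm([
  [0, 0, 2, -0.79, -0.27, 0, 0.3],
  [0, 0, 2, -0.79, -0.27, 0, 0.3],
  [0, 0, 0.5, -0.27, 0.93, 0, 0.3],
  [0, 0, 0.5, -0.26, 0.93, 0, 0.3],
  [0, 0, 1, -0.45, 0.87, 0, 0.3],
  [0, 0, 1, -0.43, 0.87, 0, 0.3],
  [0, 0, 1.5, -0.61, 0.8, 0, 0.3],
  [0, 0, 1.5, -0.59, 0.8, 0, 0.3],
  [0, 0, 0, 0, 0, 0, 0.3],
])

```text
clock: 12.0
eef_pos: [602.0, 140.2, 127.7]
tcp_rot: [1.525, 1.535, 1.458]
contact_force: [0.4, 0.2, -1.1]
opening: 0.468
```

```bash
python3 - <<'E'
from plan import *
np.set_printoptions(precision=2,suppress=True)
p,M,s=pose();print(s['clock'],p,s['contact_force'],s['opening'],s['qpos']);print(delta(*stickpose(60,4,18)))
img,d=r.grab_frame('scene');cv2.imwrite('pics/s8.png',cv2.resize(img[80:280,230:480,::-1],None,fx=3,fy=3,interpolation=cv2.INTER_CUBIC))
E
```

```text
12.0 [601.96 140.19 127.65] [ 0.39  0.2  -1.12] 0.4675187253106881 [0.21 0.45 1.74 0.04 0.94 0.25]
(array([ 0.03,  0.09, -0.08]), array([ 0.18, -0.22, -0.02]), array([ 0.18, -0.22, -0.02]))
```

View pics/s8.png

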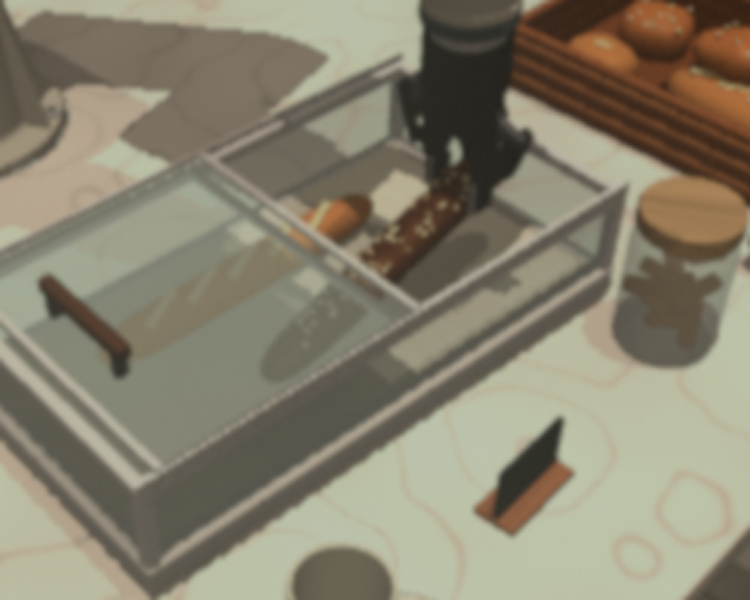

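The stick is sliding out cleanly: its lower end is at about px (318,203), still low under the pane, and the force shows only its weight. I'll continue.

Call:
jog_arm([
  [0, 0, 1.5, -0.66, 0.8, 0, 0.3],
  [0, 0, 1.5, -0.53, 0.8, 0, 0.3],
  [0, 0, 1.5, -0.61, 0.8, 0, 0.3],
  [0, 0, 1.5, -0.48, 0.8, 0, 0.3],
  [0, 0, 1.5, -0.56, 0.8, 0, 0.3],
  [0, 0, 1.5, -0.53, 0.8, 0, 0.3],
  [0, 0, 0, 0, 0, 0, 0.3],
])

```text
clock: 12.75
eef_pos: [604.6, 183.6, 165.5]
tcp_rot: [1.566, 1.379, 1.499]
contact_force: [0.2, -0.9, -1.8]
opening: 0.464
```

```bash
python3 - <<'E'
from plan import *
np.set_printoptions(precision=2,suppress=True)
p,M,s=pose();print(s['clock'],p,s['contact_force'],s['opening'],s['qpos']);print(delta(*stickpose(120,8,27)))
img,d=r.grab_frame('scene');cv2.imwrite('pics/s9.png',cv2.resize(img[80:280,230:480,::-1],None,fx=3,fy=3,interpolation=cv2.INTER_CUBIC))
def tip(yb,zb,th):
    t=np.radians(th); return sb+sd*yb+Z*(40+zb)+18*(-np.sin(t)*sd+np.cos(t)*Z)
q=proj('scene',tip(120,6,27));print('pred b tip in crop',(q-[230,80])*3)
E
```

```text
12.75 [604.59 183.57 165.46] [ 0.21 -0.88 -1.83] 0.4642110211576278 [0.19 0.41 1.73 0.23 0.97 0.13]
(array([ 0.  ,  0.05, -0.  ]), array([ 0.12, -0.14,  0.  ]), array([ 0.12, -0.14,  0.  ]))
pred b tip in crop [310.3  344.62]
```

View pics/s9.png

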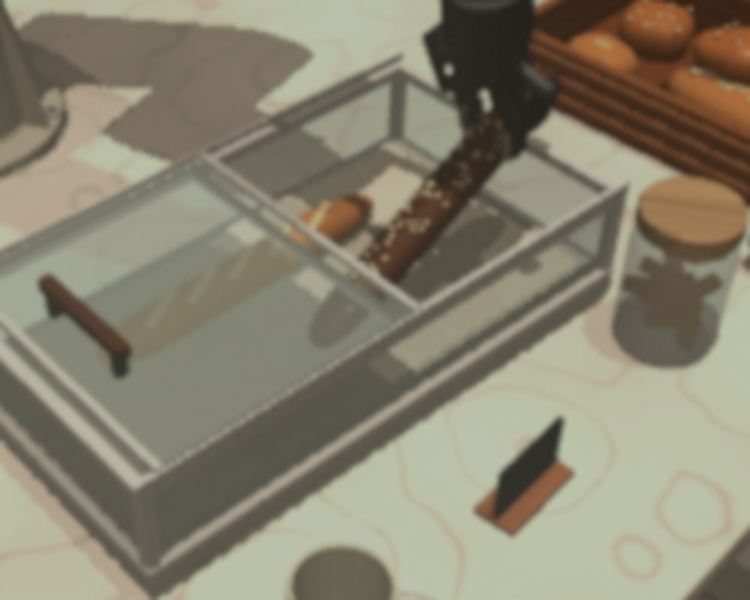

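The lower tip is at crop (310,340), against a predicted (310,345), so there's no slip. I'll clear the lid edge and then lift.

Call:
jog_arm([
  [0, 0, 1, -0.4, 0.89, 0, 0.3],
  [0, 0, 1, -0.58, 0.93, 0, 0.3],
  [0, 0, 1, -0.56, 0.93, 0, 0.3],
  [0, 0, 0, -0.24, 1.09, 0, 0.3],
  [0, 0, 0, -0.24, 1.09, 0, 0.3],
  [0, 0, 0, 0, 1.2, 0, 0.3],
  [0, 0, 0, 0, 1.0, 0, 0.3],
  [0, 0, 0, 0, 0, 0, 0.3],
])

```text
clock: 13.6
eef_pos: [608.8, 250.0, 201.5]
tcp_rot: [1.567, 1.326, 1.501]
contact_force: [-0.4, -0.4, -1.4]
opening: 0.463
```

```bash
python3 - <<'E'
from plan import *
np.set_printoptions(precision=2,suppress=True)
p,M,s=pose();print(s['clock'],p,s['contact_force'],s['opening'],s['qpos']);
for y,z in((170,24),(180,24),(185,30)): print(delta(*stickpose(y,z,30)))
print('up in tool',M.T@Z, 'case y in tool',M.T@cy)
img,d=r.grab_frame('scene');cv2.imwrite('pics/s10.png',cv2.resize(img[40:240,230:480,::-1],None,fx=3,fy=3,interpolation=cv2.INTER_CUBIC))
img,d=r.grab_frame('top');cv2.imwrite('pics/t10.png',img[:,:,::-1])
E
```

```text
13.6 [608.81 249.98 201.55] [-0.39 -0.43 -1.44] 0.4628019037277198 [0.27 0.39 1.67 0.27 1.01 0.2 ]
(array([ 0.09,  0.03, -0.02]), array([ 0.45, -2.59,  0.03]), array([ 0.45, -2.59,  0.03]))
(array([ 0.09,  0.03, -0.02]), array([ 0.7 , -1.62,  0.03]), array([ 0.7 , -1.62,  0.03]))
(array([ 0.09,  0.03, -0.02]), array([ 0.23, -0.99,  0.03]), array([ 0.23, -0.99,  0.03]))
up in tool [-0.97  0.24  0.  ] case y in tool [0.24 0.97 0.03]
```

View pics/s10.png

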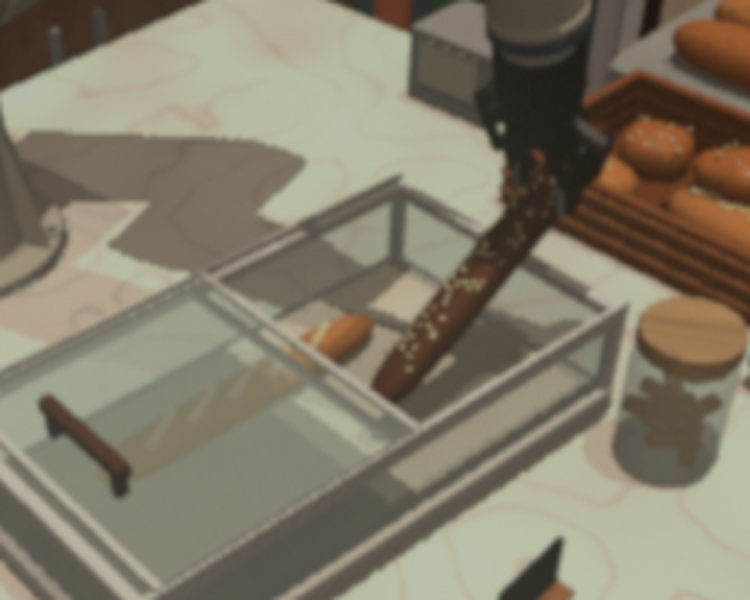

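The stick's lower end, at about crop (385,388), is out past the lid edge. I'll lift it, then bring it back over the case.

Call:
jog_arm([
  [0, 0, 0, -0.97, 0.24, 0, 0.3],
  [0, 0, 0, -1.94, 0.48, 0, 0.3],
  [0, 0, 0, -1.94, 0.48, 0, 0.3],
  [0, 0, 0, -1.94, 0.48, 0, 0.3],
  [0, 0, 0, -1.94, 0.48, 0, 0.3],
  [0, 0, 0, -1.94, 0.48, 0, 0.3],
  [0, 0, 0, -1.94, 0.48, 0, 0.3],
  [0, 0, 0, -1.94, 0.48, 0, 0.3],
  [0, 0, 0, -1.94, 0.48, 0, 0.3],
  [0, 0, 0, -1.94, 0.48, 0, 0.3],
  [0, 0, 0, -0.97, 0.24, 0, 0.3],
  [0, 0, 0, -0.24, -0.97, 0, 0.3],
  [0, 0, 0, -0.48, -1.94, 0, 0.3],
  [0, 0, 0, -0.48, -1.94, 0, 0.3],
  [0, 0, 0, -0.48, -1.94, 0, 0.3],
  [0, 0, 0, -0.24, -0.97, 0, 0.3],
  [0, 0, 0, 0, 0, 0, 0.3],
  [0, 0, 0, 0, 0, 0, 0.3],
  [0, 0, 0, 0, 0, 0, 0.3],
])

```text
clock: 15.6
eef_pos: [603.2, 168.8, 400.7]
tcp_rot: [1.57, 1.326, 1.503]
contact_force: [0.1, -0.1, -1.1]
opening: 0.466
```

```bash
python3 - <<'E'
from plan import *
np.set_printoptions(precision=2,suppress=True)
p,M,s=pose();print(s['clock'],p,case(p),s['contact_force'],s['opening'],s['qvel'])
# b tip from the TCP pose
l=np.radians(LEAN); G=p-r.hold_point_z*M[:,0]
x,y=M[:,0],M[:,1]
n=-np.cos(l)*x+np.sin(l)*y; u=-np.sin(l)*x-np.cos(l)*y
if u@sd<0: u=-u
P,MM=stickpose(0,0,30); tt=np.radians(30); u0=np.cos(tt)*sd+np.sin(tt)*Z; n0=-np.sin(tt)*sd+np.cos(tt)*Z
u=M@MM.T@u0; n=M@MM.T@n0
b=G-S*u-(HG-2)*n; print('b underside',b,case(b),'a',case(b+330*u),'tilt',np.degrees(np.arcsin(u[2])))
for n_ in('scene','top'):
    img,d=r.grab_frame(n_);cv2.imwrite(f'pics/{n_}11.png',img[:,:,::-1])
    print(n_,'pred b',proj(n_,b+18*n),'a',proj(n_,b+330*u+18*n))
E
```

```text
15.6 [603.24 168.79 400.71] [ 51.   178.26 400.71] [ 0.08 -0.1  -1.06] 0.46576673750499564 [ 0.01  0.   -0.    0.    0.   -0.  ]
b underside [589.61 -35.43 275.52] [ 56.29 -26.34 275.52] a [ 48.9  259.31 440.59] tilt 30.01417024929011
scene pred b [330.78 122.69] a [422.53  13.46]
top pred b [289.05 192.62] a [120.35 168.56]
```

View pics/scene11.png

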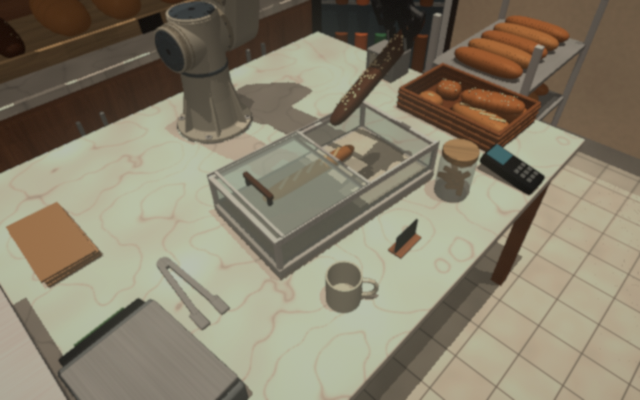

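View pics/top11.png

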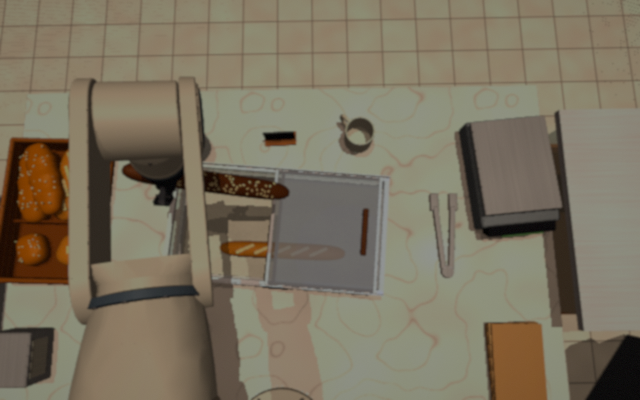

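The lower tip is at (333,119) in the scene view and (288,191) in the top view, within a few pixels of the predicted (331,123) and (289,193), so it sits about 275 mm up. The lid is open, and the plain stick, cup, price stand, jar and tongs look unmoved. Handing in.

```bash
python3 -c "
from rig import r
s=r.sense();print(s['clock'],s['opening'],abs(s['qvel']).max());print(r.sign_off())"
```

```text
15.7 0.466364331444585 0.002123922966368608
the job is handed in; nothing more can be done
None
```

I slid the lid to its stop, gripped the seeded stick and drew it end first out of the opening. I handed in at 15.7 s with the stick held still above the case.

- **Lid:** I pushed the pull with shut fingers until it stopped moving. The force on the fingers rose to about 42 N against the stop, above the 40 N limit set for the arm and gripper body. Only the fingertips were meant to be touching. The camera measured the pull at y ≈ -210 mm, a few millimetres off the nominal -214 mm, but the same view also read about 1.5 mm low with the lid closed.
- **Draw:** I tilted the stick from about 12° to 30° while drawing it under the pane's strip. At every check the wrist force showed roughly the stick's own weight (1–2 N), so I saw no sign of contact with the pane.
- **Final pose:** The arm was still, with the stick's lowest end at z ≈ 275 mm, about 138 mm above the glass. The tip was within about 5 pixels of the predicted position in the scene view and about 2 in the top view.
- **Other things:** The plain stick, tongs, price stand and cup looked unmoved in both final views. The arm partly hid the biscuit jar in the top view, but it looked unmoved in the scene view.

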